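# Set the discharge level by three clicks and start

## Robot

A 6-joint arm with a two-finger parallel gripper is mounted at the origin on the work surface. World frame = base frame: x ahead of the robot, y to its left, z up, the work surface at z = 0. Lengths are in m, angles in rad, forces in N, time in s.
With the tool pointing down it reaches from about 0.275 to 0.825 m from the base axis. Payload 5.2 kg.
Tool frame: the origin (TCP) lies at the very end of the fingers, on their centre line; the grasp point (between the pads) lies 19 mm behind it; z points along the fingers, x is the direction in which the jaws open and shut, and the axes are right-handed (so a half turn about z gives the same grasp; the last joint's range is limited). The gripper opens to 93 mm and grips with 3 to 60 N. Pads are 15 mm wide; open, the fingers measure 128 mm over their backs; the gripper's body (75 mm by 188 mm) begins 65 mm behind the grasp point.
Start: joints at [-1.4, 0.259, 1.535, -0, 1.348, -0.203], TCP at [0.201, -0.512, 0.219] pointing down, gripper open.
Joint ranges: [-3.14, 3.14], [-0.91, 2.08], [0.19, 2.58], [-1.22, 4.36], [0.22, 2.71], [-3.12, 3.12]. Speed limits (rad/s): [2.57, 2.57, 3.14, 3.14, 3.14, 3.14].

## Interface

Orientations are given as a unit quaternion [x, y, z, w].
In Python, from bench import env, cams, job gives the robot as it stands.
- The arm moves only by the tool arm_command, never from a script. Its argument "deltas" is a list of rows, each a list of 3 entries, a list of its own where there are three numbers: the shift along the tool's x, y, z in mm, then the turn, a rotation vector about the tool's x, y, z in degrees, then the opening, from 0 (shut) to 1 (fully open). A call has exactly 10 rows; each row is the pose to reach, as a shift and turn from the pose commanded when the call began, along the tool's axes at that moment; what a row does not reach only later rows make up. A row lasts 1/10 s, in which the tool goes at most 50 mm and 8.59 degrees, less where a joint would pass 70% of its speed; a pose out of reach is approached as far as the arm can. A call with a gripper value outside its range is refused whole. The fingers move at their own pace and stop on an object; "grip_force" is the grip in N (left out, the last holds). Time passes only in rows, so rows that repeat a pose let the fingers close, or fill a call up. It gives the time, the measured TCP pose, the force and the opening at its end, in the units of the state.
- env.observe(): the state, without advancing time (a new reading comes with each control period).
- cams.snapshot(name): name is "side" or "top" or "wrist"; returns a dict with "image" (480x640x3 uint8, red, green, blue), "camera_matrix" (3x3 intrinsics, pixels), "R" (3x3) and "t" (3): a world point X has camera coordinates R X + t. Camera axes: x right, y down, z forward; pixel columns grow to the right and rows downward; lengths in m; the calibration is good to about 2 mm. A picture is of the moment at which its call begins. There is no depth.
- job.finish_job(): hands the job in, once; it reports no verdict.
The state is a dict: "time": time; "joint_positions": joint angles; "dq": joint speeds; "tau": joint torques, N m; "eef_pos": TCP position; "ee_rot": TCP orientation; "contact_force": force on the tool from outside, world axes, zero at the start; "torque": the same for the moment, N m; "width": finger opening in m.
Only numpy, scipy, OpenCV 4.12 (cv2) and the standard library are available. Lean on these libraries where they do the work, as an engineer would, in place of code of your own. Each camera call takes 0.05 s, during which the arm holds its last target.

## Task

The cracked black pack is docked on the grey discharge unit and needs a higher discharge level. With a fingertip, push the red-and-white pointer of the rotary selector clockwise (seen from above) exactly three clicks from where it stands, never gripping it between the fingers, forcing it or going past the third click; then press the green start button all the way down and let it up again. Leave the pack in its dock and everything else on the bench where it is.

Things in the scene. Friction and masses are not known exactly. Their poses are not given: they have to be found in the camera images.
- unit: grey discharge unit, fixed. Origin: under the centre of its panel housing, on the bench. Housing 200 (x) by 260 (y) mm, flat dark top 70 mm high; selector axis at (0, +45) mm, green button at (0, -85) mm. Beyond its +y side a dock shelf, 30 mm high, y 130 to 260 mm, holds the black pack. Eight white dots 69 mm from the selector axis, growing clockwise, mark its positions
- selector (a joint): selector angle (rad), growing clockwise seen from above. Eight detents 36 degrees apart: 0, 0.628, ... 4.398, end stops just beyond. Starts in one of the first three. Pointer heading in the unit's frame, counter-clockwise from its +x, is 2.199 minus this value. It takes 0.06 N m (2 N at 36 mm) to leave a detent; past half-way (18 degrees) it snaps into the next by itself, away from the finger
- selector_axis (a point): point on the selector's axis at the height of the pointer's top (106 mm above the bench). The selector is a black disc, 108 mm across, its top 78 mm above the bench, bearing an upright bar, the pointer: 72 mm long (from 22 mm behind the axis to 50 mm in front), 16 mm thick, 28 mm high
- pointer_tip (a point): middle of the top edge of the pointer's front end, 50 mm from the axis, 106 mm above the bench; turns with the selector
- pointer_red: red half (8 mm thick, 72 mm long, 28 mm high) of the pointer bar: its outer face is the counter-clockwise side, the one to push for a clockwise turn. Origin on the selector's axis at the bar's foot, x along the pointer to its tip, z up
- pointer_white: white half of the pointer bar, its clockwise side; same origin and axes as the red half. Pushing on the white and the red half at the same time counts as gripping
- start_button (a joint): travel (m) of the start button: 0 up, 0.006 fully down; a spring takes 1.5 N at first and 5 N fully down and lifts it again when let go
- start_button_top (a point): centre of the top of the round green button, 32 mm across in a black collar 44 mm across, 88 mm above the bench when up
- pack: cracked black power-tool battery pack, loose, 118 x 74 x 65 mm, lying in the unit's dock; origin at the centre of its underside, 30 mm above the bench; stays there
- cup_a: yellow plastic sorting cup, loose, 84 mm across, 85 mm high; origin at the centre of its underside; leave alone
- cup_b: second yellow cup, same size; leave alone
- brick: pewter-coloured alkaline brick battery, loose, 67 x 67 x 102 mm with two brass terminals; origin at the centre of its underside; leave alone
- pry_bar: blue steel pry bar lying flat beside the dock, about 310 mm long, 32 mm wide; origin under the middle of its shaft, x along it; leave alone
- cell_a: black and copper round cell standing upright, 33 mm across, 61 mm high; origin at the centre of its underside; leave alone
- cell_b: second cell like it; leave alone

How it is judged:
On the way, in this order (a step that is already met when the one before it is completed fails the run):
1. the selector rests three clicks clockwise of its start (distance of pointer_tip from where it was at the start of the episode between 0.0755 and 0.0855 m and velocity of joint selector between -0.1 and 0.1 rad/s), for 0.3 s.
2. the start button is pressed down (value of joint start_button above 0.0045 m), for 0.05 s.
At the end, for the whole second after the job is handed in: selector at rest three clicks clockwise of its start (pointer tip 75.5 to 85.5 mm from where it began, about 8 degrees either way), then the start button pressed at least 4.5 of 6 mm and up again within 1 mm, the pack in its dock, every loose thing within 15 mm of its start (all of step 1 and value of joint start_button below 0.001 m and z of pack in the frame of unit below 0.034 m and distance of each of pack, cup_a, cup_b, brick, pry_bar, cell_a, cell_b from where it was at the start of the episode below 0.015 m); the robot touches nothing.
It fails at once if the selector is turned past the third click (pointer more than about 128 degrees from its start) (distance of pointer_tip from where it was at the start of the episode above 0.09 m).
It fails at once if the start button is pressed (more than 3 mm) while the selector is not three clicks on (value of joint start_button above 0.003 m and not (distance of pointer_tip from where it was at the start of the episode between 0.0755 and 0.0855 m)).
It fails at once if the pointer is gripped: over 0.7 N from the fingers on its red and on its white half at once (contact force between the fingers and pointer_red above 0.7 N and contact force between the fingers and pointer_white above 0.7 N).
It fails at once if the pointer is forced: over 25 N from the arm (contact force between the arm and pointer_red above 25 N or contact force between the arm and pointer_white above 25 N).
It fails at once if the pack, a cup, the brick, the pry bar or a cell is moved or lifted more than 15 mm (distance of any of pack, cup_a, cup_b, brick, pry_bar, cell_a, cell_b from where it was at the start of the episode above 0.015 m).
It also fails if it takes over 48 s, if anything falls off the work surface, if the arm or the gripper's body presses on something with over 40 N, if the wrist force passes 120 N, or if a joint passes its speed limit or range.

## Working session

There is one attempt and no reset: what is moved stays moved. The work goes in short steps, Python scripts to look and compute and a tool call to move; the robot and the scene stay as the last step left them, time stands still between calls to the robot, and variables do not carry over. Pictures are saved under pics/ and viewed, and the job is handed in when it is done.

Besides the shell and the picture viewer there is one more tool, called after "Emit:" as name([rows], argument=value, ...), one row to a line, values as JSON. arm_command: Moves the arm, as the interface text tells. Its arguments: {"type":"object","properties":{"deltas":{"type":"array","items":{"type":"array"}},"grip_force":{"type":"number"}},"required":["deltas"]}

```bash
mkdir -p pics; ls; python3 - <<'E'
from bench import env,cams,job
import cv2,numpy as np,pickle
print(env.observe())
for n in ["top","side"]:
    s=cams.snapshot(n); cv2.imwrite(f"pics/{n}0.png",s["image"][:,:,::-1]); pickle.dump(s,open(f"{n}0.pkl","wb"))
    print(n,s["camera_matrix"],s["R"],s["t"])
E
```

```text
pics
{'time': 0.0, 'joint_positions': array([-1.39978949e+00,  2.59327067e-01,  1.53611293e+00,  2.22267381e-05,
        1.34800976e+00, -2.02756886e-01]), 'dq': array([-0.00072143,  0.00107009, -0.00010988, -0.00081224, -0.00116759,
       -0.0004798 ]), 'tau': array([ 2.75919292e-04, -4.37300777e+01, -2.83999515e+01,  7.21377251e-02,
        4.15254675e-02, -1.35936025e-04]), 'eef_pos': array([ 0.20077005, -0.51143745,  0.21781432]), 'ee_rot': array([ 8.26170718e-01, -5.63419100e-01, -6.38297287e-04, -6.74466141e-04]), 'contact_force': array([ 0.44923254, -0.23890678,  0.31265939]), 'torque': array([ 0.02770154, -0.0077565 ,  0.05142529]), 'width': 0.09277436486057196}
top [[441.14892256   0.         320.47716257]
 [  0.         441.14892256 238.46616092]
 [  0.           0.           1.        ]] [[-6.26459024e-03 -9.99980357e-01 -2.03450790e-04]
 [-9.87016879e-01  6.21603149e-03 -1.60496237e-01]
 [ 1.60494349e-01 -8.04633795e-04 -9.87036431e-01]] [0.04403049 0.51281149 1.07160112]
side [[488.44998471   0.         312.64514449]
 [  0.         488.44998471 245.42648137]
 [  0.           0.           1.        ]] [[-0.98053444 -0.19532464 -0.02001241]
 [-0.09258766  0.54984405 -0.8301199 ]
 [ 0.17314657 -0.81210825 -0.55722568]] [0.5071102  0.1059448  1.14440293]
```

View pics/top0.png

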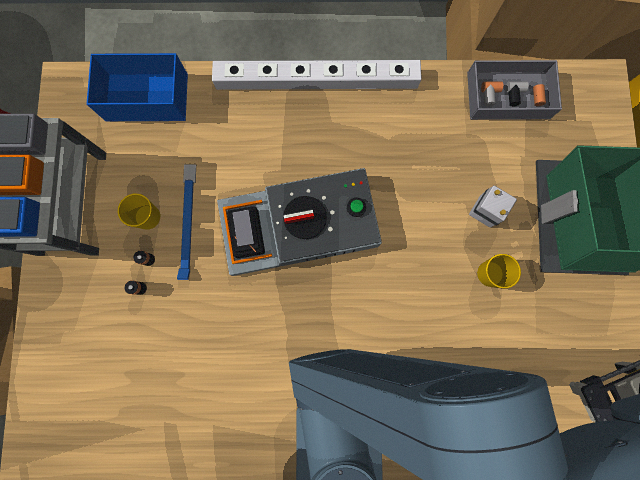

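View pics/side0.png

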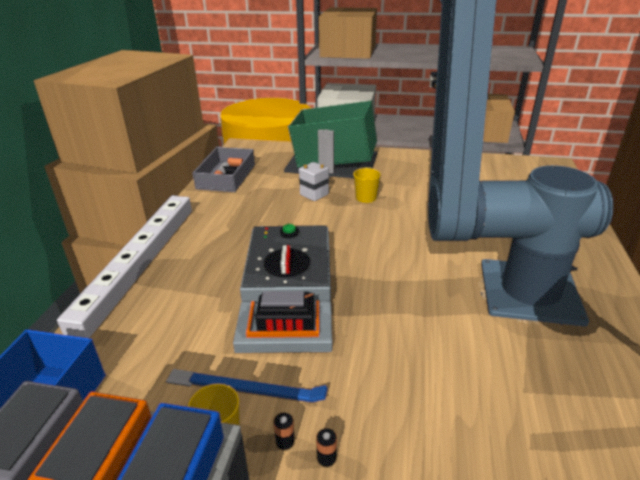

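The top view shows the dial at about (306,218), the button at (357,206), and the dock to the left (+y). The pointer heads left, with the red half on its near side. Next I'll measure these accurately.

```bash
cat > h.py <<'E'
import numpy as np,cv2,pickle
def ray(s,uv,z):
    d=np.linalg.inv(s["camera_matrix"])@np.array([uv[0],uv[1],1.]); R,t=s["R"],s["t"]
    c=-R.T@t; d=R.T@d; return c+d*(z-c[2])/d[2]
def proj(s,X):
    p=s["camera_matrix"]@(s["R"]@np.asarray(X)+s["t"]); return p[:2]/p[2]
def blobs(m,amin=3):
    n,l,st,c=cv2.connectedComponentsWithStats(m.astype(np.uint8)); 
    return [(st[i,4],c[i],st[i]) for i in range(1,n) if st[i,4]>=amin]
E
python3 - <<'E'
from h import *
for n,box in [("top",(210,160,390,285)),("side",(230,215,340,350))]:
    s=pickle.load(open(n+"0.pkl","rb")); im=s["image"]; x0,y0,x1,y1=box
    hsv=cv2.cvtColor(im,cv2.COLOR_RGB2HSV).astype(int); H,S,V=hsv[...,0],hsv[...,1],hsv[...,2]
    reg=np.zeros(H.shape,bool); reg[y0:y1,x0:x1]=1
    print(n)
    for nm,m,z in [("green",(abs(H-65)<20)&(S>100)&(V>60),.088),("white",(S<40)&(V>170),.07),("red",((H<8)|(H>172))&(S>140)&(V>80),.1)]:
        for a,c,st in blobs(m&reg): print(nm,a,c.round(1),st[:4],ray(s,c,z).round(4))
    cv2.imwrite(f"pics/{n}crop.png",cv2.resize(im[y0:y1,x0:x1,::-1],None,fx=4.4,fy=4.4,interpolation=cv2.INTER_CUBIC))
E
```

```text
top
green 10 [345.  185.2] [344 184   3   4] [ 0.6381 -0.0204  0.088 ]
green 130 [356.2 205.4] [350 199  13  13] [ 0.5869 -0.0471  0.088 ]
white 7 [308.  190.3] [307 189   3   3] [0.6307 0.0713 0.07  ]
white 6 [291.  193.5] [290 193   3   2] [0.6227 0.1138 0.07  ]
white 9 [323.3 197.1] [322 196   4   3] [0.6129 0.033  0.07  ]
white 5 [279.4 205.8] [279 205   2   3] [0.5914 0.1425 0.07  ]
white 81 [298.  213.6] [284 210  29   8] [0.5713 0.0963 0.07  ]
white 12 [331.7 211.8] [330 210   4   4] [0.5754 0.0126 0.07  ]
white 5 [277.2 222.4] [276 222   3   2] [0.5493 0.1476 0.07  ]
white 15 [329.9 228.5] [328 227   5   4] [0.5331 0.0175 0.07  ]
white 4 [285.5 237.5] [285 237   2   2] [0.5114 0.1268 0.07  ]
red 9 [360.7 182.2] [359 181   4   3] [ 0.6419 -0.058   0.1   ]
red 97 [298.6 216.8] [284 213  30   9] [0.5567 0.0933 0.1   ]
side
green 105 [288.5 228.4] [282 224  14  10] [ 0.5851 -0.0394  0.088 ]
green 6 [265.  236.5] [264 236   3   2] [0.6333 0.007  0.088 ]
white 73 [283.2 259.2] [281 246   5  27] [0.5729 0.0682 0.07  ]
red 6 [266.2 228.2] [265 227   3   3] [ 0.6349 -0.0125  0.1   ]
red 98 [287.5 259.6] [286 245   5  29] [0.5509 0.1088 0.1   ]
red 87 [269.2 324.6] [266 319   8  12] [0.5349 0.3201 0.1   ]
red 81 [279.1 324.4] [276 319   8  12] [0.5168 0.3162 0.1   ]
red 82 [288.9 324.2] [285 319   9  12] [0.4987 0.3124 0.1   ]
red 83 [298.7 324.1] [295 319   9  11] [0.4804 0.3089 0.1   ]
```

View pics/topcrop.png

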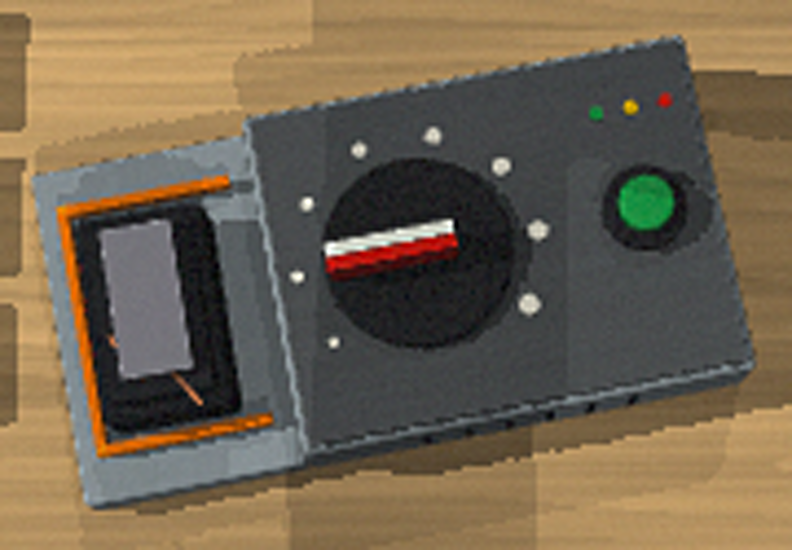

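```bash
python3 - <<'E'
from h import *
from scipy.optimize import least_squares
s=pickle.load(open("top0.pkl","rb"));d=pickle.load(open("side0.pkl","rb"))
px=[(285.5,237.5),(277.2,222.4),(279.4,205.8),(291,193.5),(308,190.3),(323.3,197.1),(331.7,211.8),(329.9,228.5)]
P=np.array([ray(s,p,.0705)[:2] for p in px])
def f(q):
    a=q[2]+2.199-np.arange(8)*.6283
    return (P-q[:2]-.069*np.c_[np.cos(a),np.sin(a)]).ravel()
r=least_squares(f,[.565,.08,-1.5+1.5]); print(r.x,np.degrees(r.x[2]),np.abs(r.fun).max())
c=r.x[:2];th=r.x[2]; Y=np.array([-np.sin(th),np.cos(th)])
print("button pred",c-.13*Y, ray(s,(356.2,205.4),.088),ray(d,(288.5,228.4),.088))
for k in range(8):
    a=th+2.199-k*.6283; print(k,np.degrees(a).round(1),(c+.05*np.array([np.cos(a),np.sin(a)])).round(4))
# side dots check
for k in range(8):
    a=th+2.199-k*.6283; X=np.r_[c+.069*np.array([np.cos(a),np.sin(a)]),.07]; print(proj(d,X).round(1),end=' ')
# pointer heading from red top strip ends
hsv=cv2.cvtColor(s["image"],cv2.COLOR_RGB2HSV).astype(int);H,S,V=hsv[...,0],hsv[...,1],hsv[...,2]
m=(S<40)&(V>170); m[:205]=0;m[222:]=0;m[:,:282]=0;m[:,:][:,316:]=0
ys,xs=np.nonzero(m); W=np.array([ray(s,p,.106)[:2] for p in zip(xs,ys)]);
u,_,v=np.linalg.svd(W-W.mean(0)); print("\nwhite",W.mean(0),np.degrees(np.arctan2(*v[0][::-1])), ((W-c)@v[0]).min(),((W-c)@v[0]).max())
E
```

```text
[0.56216026 0.07996352 0.19303449] 11.060061534452016 0.00035626785080532936
button pred [ 0.58709919 -0.04762194] [ 0.58688906 -0.04703669  0.088     ] [ 0.58511875 -0.03917953  0.088     ]
0 137.1 [0.5256 0.114 ]
1 101.1 [0.5526 0.129 ]
2 65.1 [0.5832 0.1253]
3 29.1 [0.6059 0.1042]
4 -6.9 [0.6118 0.0739]
5 -42.9 [0.5988 0.0459]
6 -78.9 [0.5718 0.0309]
7 -114.9 [0.5411 0.0346]
[303.3 276.9] [284.9 280.8] [267.1 277.4] [257.4 268.3] [259.1 257.6] [270.8 249.2] [287.8 246. ] [304.2 248.7] 
white [0.56331719 0.09442997] -79.31542201791511 -0.04834816520637527 0.02066821655683331
```

View pics/sidecrop.png

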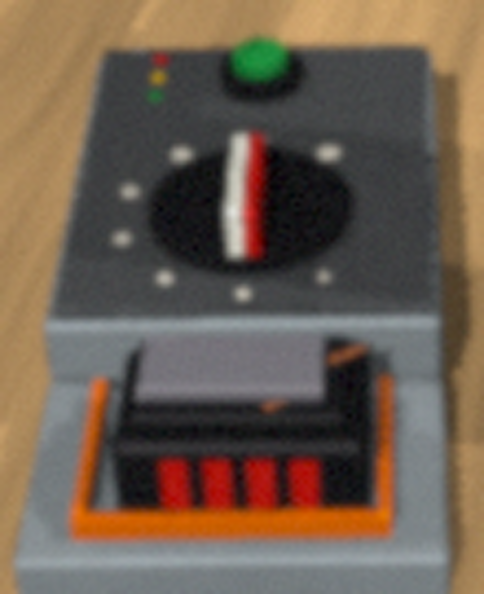

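Start is detent 1 (world heading 101°) and the target is detent 4 (-7°). I'll close the fingers and push with their flat side, turning the tool with the pointer about the selector axis.

```bash
cat >> h.py <<'E'
from scipy.spatial.transform import Rotation as Rn
C=np.array([.56216,.07996]); TH=0.19303
B=C-.13*np.array([-np.sin(TH),np.cos(TH)])
def rel(o,pos,yaw):
    R0=Rn.from_quat(o["ee_rot"]); Rt=Rn.from_matrix(np.array([[np.cos(yaw),np.sin(yaw),0],[np.sin(yaw),-np.cos(yaw),0],[0,0,-1]]))
    return (R0.inv().apply(np.array(pos)-o["eef_pos"])*1000).round(1).tolist(), np.degrees((R0.inv()*Rt).as_rotvec()).round(1).tolist()
def pose(phi,r,off,z):  # phi deg clockwise from start heading; off = TCP behind pointer centre plane
    h=np.radians(101.06-phi); e=np.array([np.cos(h),np.sin(h)]); p=np.array([np.sin(h),-np.cos(h)])
    return np.r_[C+r*e-off*p,z],h
E
python3 - <<'E'
from h import *
from bench import env
o=env.observe(); print(pose(0,.036,.030,.2)); print(rel(o,*pose(0,.036,.030,.2)))
E
```

```text
(array([0.52581107, 0.10953626, 0.2       ]), np.float64(1.7638297420654694))
([-459.4, -529.4, 18.8], [-0.1, -0.0, -169.6])
```

Emit:
arm_command([
  [[-12,-13,0],[0,0,-5],0],
  [[-35,-40,0],[0,0,-13],0],
  [[-58,-66,0],[0,0,-21],0],
  [[-81,-93,0],[0,0,-29],0],
  [[-104,-119,0],[0,0,-37],0],
  [[-127,-146,0],[0,0,-45],0],
  [[-150,-172,0],[0,0,-53],0],
  [[-173,-199,0],[0,0,-61],0],
  [[-196,-225,0],[0,0,-69],0],
  [[-219,-252,0],[0,0,-77],0],
], grip_force=20)

```text
time: 1.1
eef_pos: [0.3557, -0.2146, 0.2185]
ee_rot: [0.997, 0.076, -0.0, -0.0]
contact_force: [0.2, -0.6, -0.2]
width: 0.0176
```

```bash
python3 - <<'E'
from h import *
from bench import env
o=env.observe(); print(o["eef_pos"],o["width"]); print(rel(o,*pose(0,.036,.030,.2)))
E
```

```text
[ 0.35570184 -0.21463381  0.21845963] 0.017571205748048043
([217.3, -294.6, 18.5], [-0.0, -0.0, -92.3])
```

Emit:
arm_command([
  [[23,-31,1],[0,0,-8.5],0],
  [[47,-64,2],[0,0,-17],0],
  [[71,-96,4],[0,0,-25.5],0],
  [[95,-129,6],[0,0,-34],0],
  [[119,-161,8],[0,0,-42.5],0],
  [[143,-194,10],[0,0,-51],0],
  [[167,-226,12],[0,0,-59.5],0],
  [[190,-258,14],[0,0,-68],0],
  [[208,-282,16],[0,0,-76.5],0],
  [[217,-294.6,18],[0,0,-85],0],
])

```text
time: 2.1
eef_pos: [0.5275, 0.1095, 0.2]
ee_rot: [0.683, 0.731, -0.0, -0.0]
contact_force: [-0.3, -0.7, -0.9]
width: 0.0004
```

```bash
python3 - <<'E'
from h import *
from bench import env,cams
o=env.observe(); print(o["eef_pos"],o["width"],o["joint_positions"].round(2)); print(rel(o,*pose(0,.036,.030,.2)))
for n in ["top","wrist"]:
    s=cams.snapshot(n); cv2.imwrite(f"pics/{n}1.png",s["image"][:,:,::-1])
E
```

```text
[0.52754069 0.10951221 0.19996065] 0.00042538162732023803 [-0.    0.25  1.59  0.    1.3  -1.64]
([0.1, -1.7, -0.0], [-0.0, -0.0, -7.2])
```

View pics/top1.png

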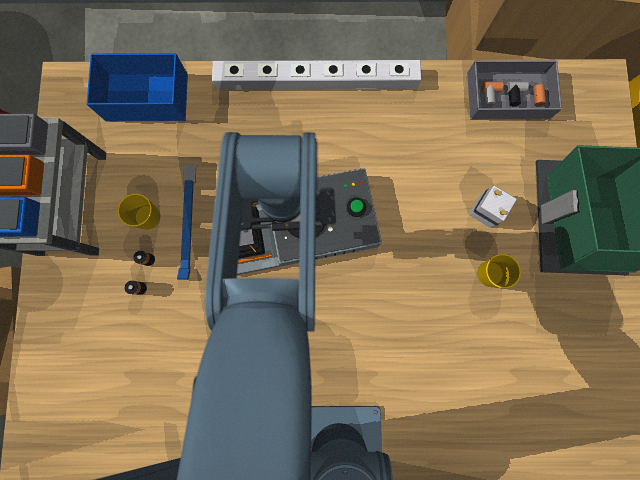

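View pics/wrist1.png

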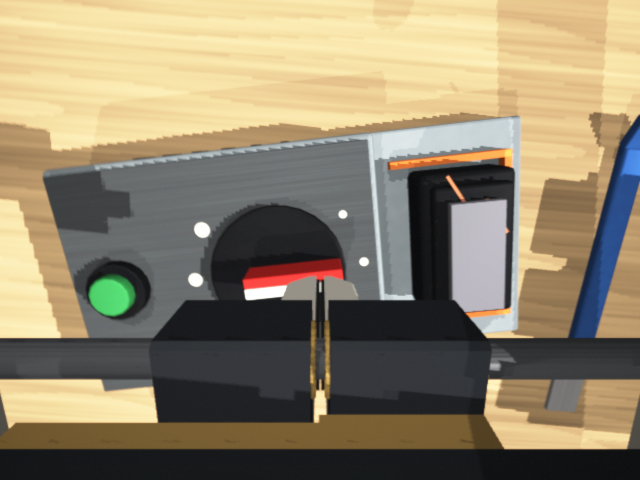

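The wrist view shows the red half at about (295,275), with the closed fingertips at (320,290) still above it. Now I'll go down behind the red face.

Emit:
arm_command([
  [[0,-2,5],[0,0,-4],0],
  [[0,-2,15],[0,0,-7.2],0],
  [[0,-2,30],[0,0,-7.2],0],
  [[0,-2,45],[0,0,-7.2],0],
  [[0,-2,60],[0,0,-7.2],0],
  [[0,-2,75],[0,0,-7.2],0],
  [[0,-2,90],[0,0,-7.2],0],
  [[0,-2,102],[0,0,-7.2],0],
  [[0,-2,110],[0,0,-7.2],0],
  [[0,-2,112],[0,0,-7.2],0],
])

```text
time: 3.2
eef_pos: [0.5244, 0.1065, 0.0878]
ee_rot: [0.639, 0.769, -0.001, -0.001]
contact_force: [0.5, 0.2, -0.6]
width: 0.0003
```

```bash
python3 - <<'E'
from h import *
from bench import env,cams
o=env.observe(); print(o["eef_pos"],o["contact_force"]); print(rel(o,*pose(0,.036,.0165,.0875)))
for n in ["side","wrist"]:
    s=cams.snapshot(n); im=s["image"]
    if n=="side": im=cv2.resize(im[200:350,220:350],None,fx=4,fy=4)
    cv2.imwrite(f"pics/{n}2.png",im[:,:,::-1])
E
```

```text
[0.52436832 0.10648317 0.08783865] [ 0.45374739  0.20084801 -0.63129368]
([2.9, 15.5, 0.3], [-0.1, -0.0, -0.5])
```

View pics/side2.png

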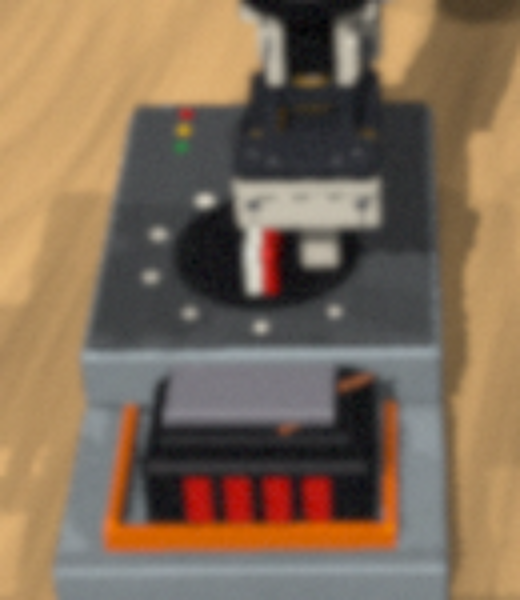

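View pics/wrist2.png

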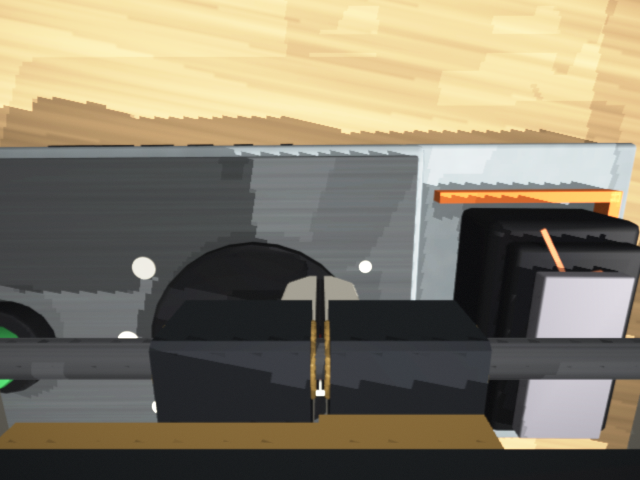

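The fingertip at (320,250) in the side crop is down beside the red face, with a visible gap. I'll close up to it slowly.

Emit:
arm_command([
  [[1,2,0],[0,0,-0.5],0],
  [[2,4,0],[0,0,-0.5],0],
  [[3,6,0],[0,0,-0.5],0],
  [[3,8,0],[0,0,-0.5],0],
  [[3,10,0],[0,0,-0.5],0],
  [[3,12,0],[0,0,-0.5],0],
  [[3,13,0],[0,0,-0.5],0],
  [[3,14,0],[0,0,-0.5],0],
  [[3,15,0],[0,0,-0.5],0],
  [[3,15,0],[0,0,-0.5],0],
])

```text
time: 4.3
eef_pos: [0.5393, 0.1127, 0.0886]
ee_rot: [0.635, 0.772, -0.0, -0.0]
contact_force: [0.1, 0.3, -0.6]
width: 0.0007
```

```bash
python3 - <<'E'
from h import *
from bench import env,cams
o=env.observe(); print(o["eef_pos"],o["contact_force"]); print(rel(o,*pose(0,.036,.0155,.0875)))
for n in ["side"]:
    s=cams.snapshot(n); im=s["image"]
    if n=="side": im=cv2.resize(im[200:350,220:350],None,fx=4,fy=4)
    cv2.imwrite(f"pics/{n}3.png",im[:,:,::-1])
for psi in range(3,31,3):
    a=np.radians(psi); print(psi,round(36*np.cos(a)+15.5*np.sin(a)-36,1),round(36*np.sin(a)-15.5*np.cos(a)+15.5,1))
E
```

```text
[0.53927752 0.11265267 0.08862036] [ 0.05863611  0.32749224 -0.56638369]
([-0.5, 0.7, 1.1], [-0.0, -0.0, 0.1])
3 0.8 1.9
6 1.4 3.8
9 2.0 5.8
12 2.4 7.8
15 2.8 9.8
18 3.0 11.9
21 3.2 13.9
24 3.2 16.0
27 3.1 18.0
30 2.9 20.1
```

View pics/side3.png

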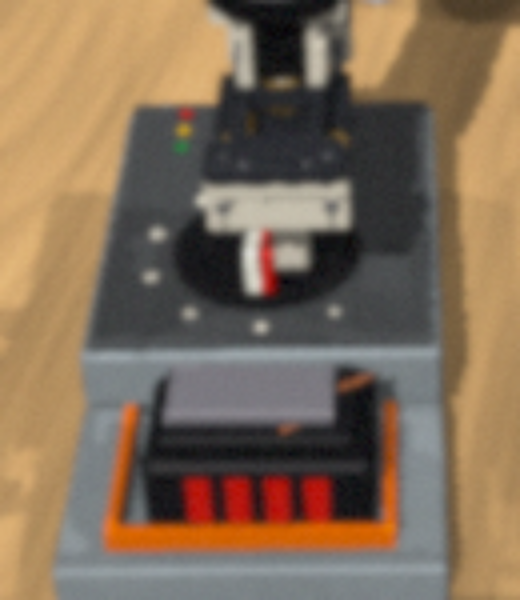

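The fingertip almost touches the red face and reads no force. First arc: 24°, which should give click 1.

Emit:
arm_command([
  [[0.8,1.9,0],[0,0,3],0],
  [[1.4,3.8,0],[0,0,6],0],
  [[2.0,5.8,0],[0,0,9],0],
  [[2.4,7.8,0],[0,0,12],0],
  [[2.8,9.8,0],[0,0,15],0],
  [[3.0,11.9,0],[0,0,18],0],
  [[3.2,13.9,0],[0,0,21],0],
  [[3.2,16,0],[0,0,24],0],
  [[3.2,16,0],[0,0,24],0],
  [[3.2,16,0],[0,0,24],0],
])

```text
time: 5.35
eef_pos: [0.5542, 0.1189, 0.0886]
ee_rot: [0.782, 0.624, -0.0, -0.0]
contact_force: [-0.2, -0.8, 0.2]
width: 0.0007
```

```bash
python3 - <<'E'
from h import *
from bench import env,cams
o=env.observe(); print(o["eef_pos"],o["contact_force"])
print(rel(o,*pose(24,.036,.0155,.0875)))
for n in ["side","wrist"]:
    s=cams.snapshot(n); im=s["image"]
    if n=="side": im=cv2.resize(im[200:350,220:350],None,fx=4,fy=4)
    cv2.imwrite(f"pics/{n}4.png",im[:,:,::-1])
E
```

```text
[0.55422298 0.11888772 0.08863576] [-0.19250531 -0.80803951  0.24984898]
([-0.2, 1.0, 1.1], [-0.0, 0.0, 0.1])
```

View pics/side4.png

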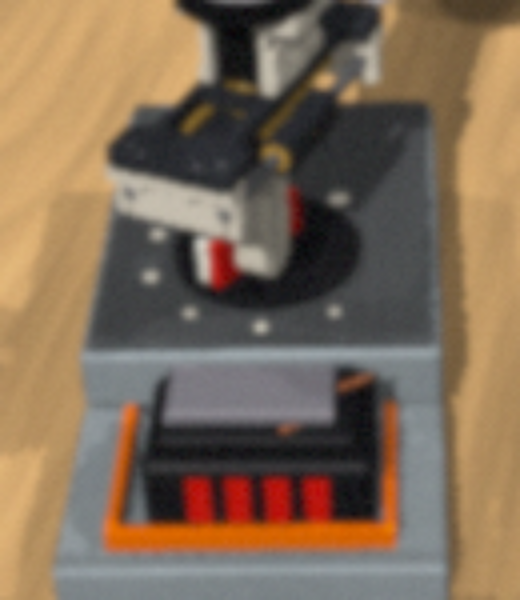

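Click 1 is done: the tip points at dot 2. Next arc is another 36°.

```bash
python3 - <<'E'
import numpy as np
for psi in range(4,41,4):
    a=np.radians(psi); print(psi,round(36*np.cos(a)+15.5*np.sin(a)-36,1),round(36*np.sin(a)-15.5*np.cos(a)+15.5,1))
E
```

```text
4 1.0 2.5
8 1.8 5.2
12 2.4 7.8
16 2.9 10.5
20 3.1 13.2
24 3.2 16.0
28 3.1 18.7
32 2.7 21.4
36 2.2 24.1
40 1.5 26.8
```

Emit:
arm_command([
  [[1.0,2.5,0],[0,0,4],0],
  [[1.8,5.2,0],[0,0,8],0],
  [[2.4,7.8,0],[0,0,12],0],
  [[2.9,10.5,0],[0,0,16],0],
  [[3.1,13.2,0],[0,0,20],0],
  [[3.2,16,0],[0,0,24],0],
  [[3.1,18.7,0],[0,0,28],0],
  [[2.7,21.4,0],[0,0,32],0],
  [[2.2,24.1,0],[0,0,36],0],
  [[2.2,24.1,0],[0,0,36],0],
])

```text
time: 6.45
eef_pos: [0.5785, 0.1155, 0.0887]
ee_rot: [0.936, 0.351, 0.0, 0.0]
contact_force: [-0.3, -0.2, -0.5]
width: 0.0002
```

```bash
python3 - <<'E'
from h import *
from bench import env,cams
o=env.observe(); print(o["eef_pos"],o["contact_force"],o["joint_positions"].round(2))
print(rel(o,*pose(60,.036,.0155,.0875)))
for n in ["side","wrist"]:
    s=cams.snapshot(n); im=s["image"]
    if n=="side": im=cv2.resize(im[200:350,220:350],None,fx=4,fy=4)
    cv2.imwrite(f"pics/{n}5.png",im[:,:,::-1])
E
```

```text
[0.57849497 0.11553368 0.08867155] [-0.34530565 -0.1706888  -0.50447691] [ 0.01  0.44  1.61 -0.    1.09 -0.71]
([0.3, 0.6, 1.2], [0.0, -0.0, 0.0])
```

View pics/side5.png

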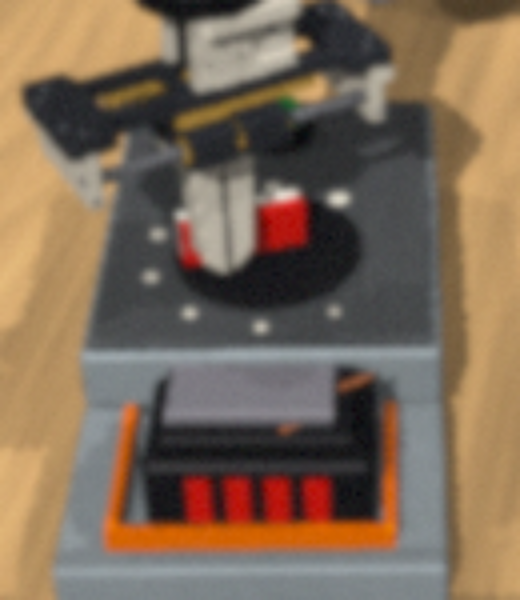

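View pics/wrist5.png

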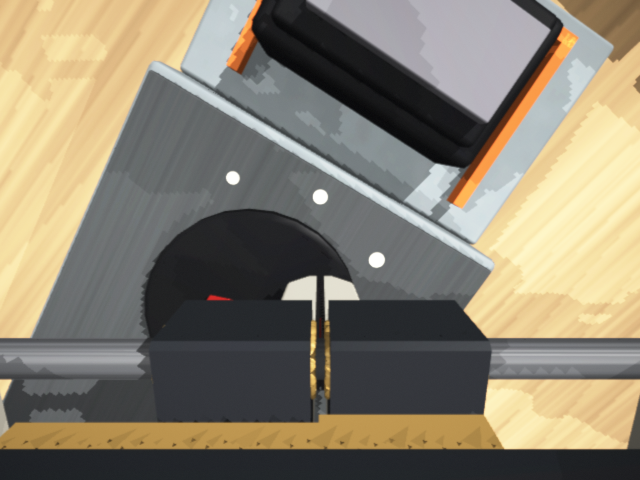

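Click 2 is done: the tip points at dot 3. Third arc, the same.

Emit:
arm_command([
  [[1.0,2.5,0],[0,0,4],0],
  [[1.8,5.2,0],[0,0,8],0],
  [[2.4,7.8,0],[0,0,12],0],
  [[2.9,10.5,0],[0,0,16],0],
  [[3.1,13.2,0],[0,0,20],0],
  [[3.2,16,0],[0,0,24],0],
  [[3.1,18.7,0],[0,0,28],0],
  [[2.7,21.4,0],[0,0,32],0],
  [[2.2,24.1,0],[0,0,36],0],
  [[2.2,24.1,0],[0,0,36],0],
])

```text
time: 7.55
eef_pos: [0.5958, 0.0988, 0.0887]
ee_rot: [0.999, 0.045, 0.0, 0.0]
contact_force: [-0.7, -0.1, 0.5]
width: 0.0002
```

```bash
python3 - <<'E'
from h import *
from bench import env,cams
o=env.observe(); print(o["eef_pos"],o["contact_force"],o["joint_positions"].round(2))
print(rel(o,*pose(96,.036,.0155,.0875)))
for n in ["side"]:
    s=cams.snapshot(n); im=s["image"]
    if n=="side": im=cv2.resize(im[200:350,220:350],None,fx=4,fy=4)
    cv2.imwrite(f"pics/{n}6.png",im[:,:,::-1])
E
```

```text
[0.59580132 0.09878305 0.0886929 ] [-0.71582498 -0.07514762  0.47759234] [-0.02  0.46  1.57 -0.    1.11 -0.11]
([0.8, 0.3, 1.2], [0.0, -0.0, 0.1])
```

View pics/side6.png

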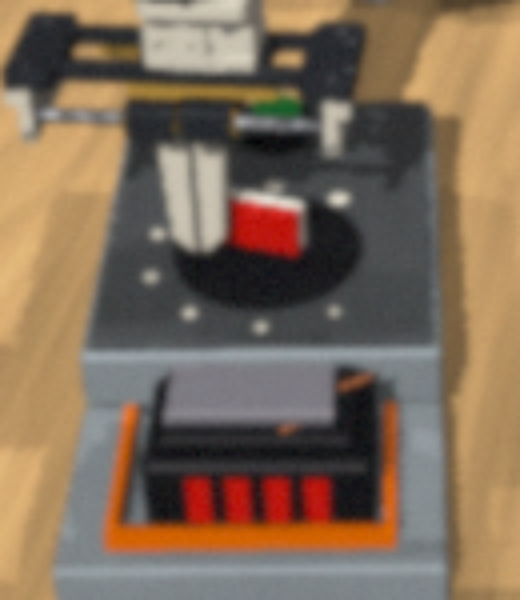

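The third click appears done, with the pointer heading towards dot 4. I'll back off, rise and verify.

Emit:
arm_command([
  [[0,-3,0],[0,0,0],0],
  [[0,-8,0],[0,0,0],0],
  [[0,-13,0],[0,0,0],0],
  [[0,-15,-5],[0,0,0],0],
  [[0,-15,-20],[0,0,0],0],
  [[0,-15,-38],[0,0,0],0],
  [[0,-15,-56],[0,0,0],0],
  [[0,-15,-74],[0,0,0],0],
  [[0,-15,-86],[0,0,0],0],
  [[0,-15,-90],[0,0,0],0],
])

```text
time: 8.6
eef_pos: [0.5952, 0.1141, 0.1805]
ee_rot: [0.999, 0.045, 0.001, 0.0]
contact_force: [-0.1, -0.3, 0.6]
width: 0.0005
```

```bash
python3 - <<'E'
from h import *
from bench import env,cams
o=env.observe(); print(o["eef_pos"],o["contact_force"],o["joint_positions"].round(2))
print("button",B,rel(o,np.r_[B,.178],np.radians(5.0)))
h=np.radians(-6.9)
for n in ["side","wrist"]:
    s=cams.snapshot(n); im=s["image"].copy()
    pr=[proj(s,np.r_[C+.05*np.array([np.cos(np.radians(101.06-36*k)),np.sin(np.radians(101.06-36*k))]),.106]).round(1) for k in range(5)]; print(n,pr)
    if n=="side":
        for p in pr: cv2.circle(im,tuple(int(round(v)) for v in p),1,(0,255,255),-1)
        im=cv2.resize(im[200:350,220:350],None,fx=4,fy=4)
    cv2.imwrite(f"pics/{n}7.png",im[:,:,::-1])
E
```

```text
[0.59522879 0.11409264 0.18046128] [-0.05370735 -0.31530853  0.56154347] [ 0.01  0.38  1.45 -0.    1.3  -0.08]
button [ 0.58709835 -0.04762557] ([-22.6, 160.3, 2.4], [0.0, -0.2, 0.1])
side [array([284.5, 262.6]), array([271.5, 260.2]), array([264.3, 253.9]), array([265.4, 246.3]), array([274. , 240.2])]
wrist [array([256.1, 223.1]), array([303.4, 233. ]), array([335.1, 267. ]), array([339.2, 310. ]), array([316.4, 345.5])]
```

View pics/side7.png

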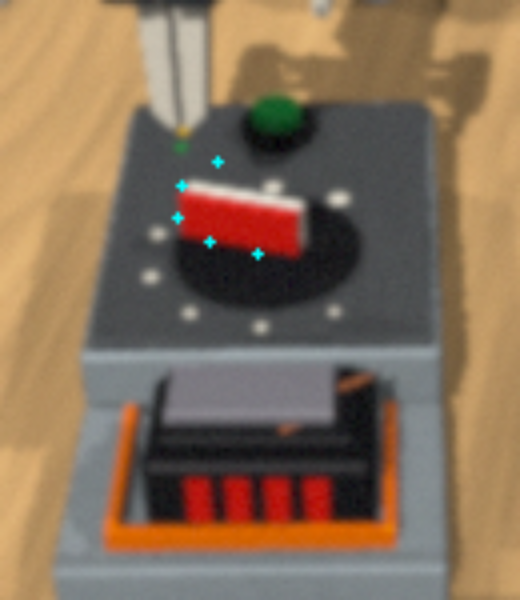

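View pics/wrist7.png

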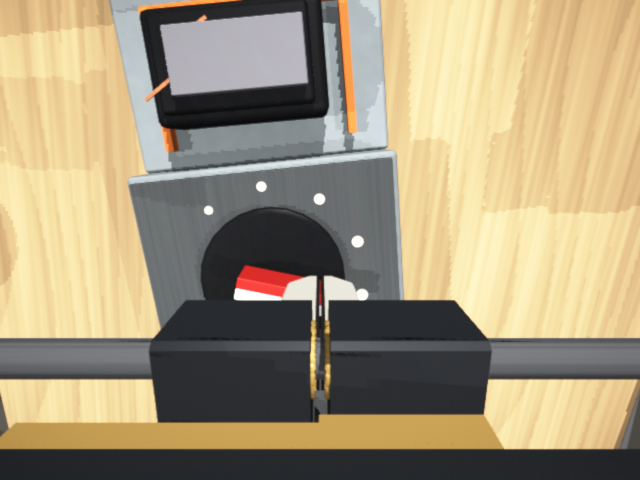

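The tip lies on the predicted three-click mark (crop (181,186)), so the selector is right. Now over the button.

Emit:
arm_command([
  [[-2,8,0],[0,0,0],0],
  [[-4,28,0],[0,0,0],0],
  [[-7,50,0],[0,0,0],0],
  [[-10,72,0],[0,0,0],0],
  [[-13,94,0],[0,0,0],0],
  [[-16,116,0],[0,0,0],0],
  [[-19,138,0],[0,0,0],0],
  [[-21,152,0],[0,0,0],0],
  [[-22.6,160,0],[0,0,0],0],
  [[-22.6,160,0],[0,0,0],0],
])

```text
time: 9.7
eef_pos: [0.5859, -0.0484, 0.1781]
ee_rot: [0.999, 0.044, -0.0, -0.0]
contact_force: [0.2, -0.0, 0.1]
width: 0.0007
```

```bash
python3 - <<'E'
from h import *
from bench import env
o=env.observe(); print(o["eef_pos"],o["contact_force"],rel(o,np.r_[B,.095],np.radians(5.0)))
E
```

```text
[ 0.58589481 -0.0483698   0.17814183] [ 0.21771549 -0.00067492  0.09805376] ([1.3, -0.6, 83.1], [-0.0, 0.0, 0.0])
```

Emit:
arm_command([
  [[1,-0.6,8],[0,0,0],0],
  [[1,-0.6,22],[0,0,0],0],
  [[1,-0.6,36],[0,0,0],0],
  [[1,-0.6,50],[0,0,0],0],
  [[1,-0.6,62],[0,0,0],0],
  [[1,-0.6,72],[0,0,0],0],
  [[1,-0.6,78],[0,0,0],0],
  [[1,-0.6,81],[0,0,0],0],
  [[1,-0.6,83],[0,0,0],0],
  [[1,-0.6,83],[0,0,0],0],
])

```text
time: 10.7
eef_pos: [0.5873, -0.0469, 0.0958]
ee_rot: [0.999, 0.045, 0.0, 0.0]
contact_force: [0.8, 0.3, 0.7]
width: 0.0007
```

```bash
python3 - <<'E'
from h import *
from bench import env,cams
o=env.observe(); print(o["eef_pos"],o["contact_force"])
s=cams.snapshot("side"); im=cv2.resize(s["image"][200:350,220:350],None,fx=4,fy=4); cv2.imwrite("pics/side8.png",im[:,:,::-1])
E
```

```text
[ 0.58733612 -0.04686598  0.09581066] [0.76963524 0.30781797 0.65461175]
```

View pics/side8.png

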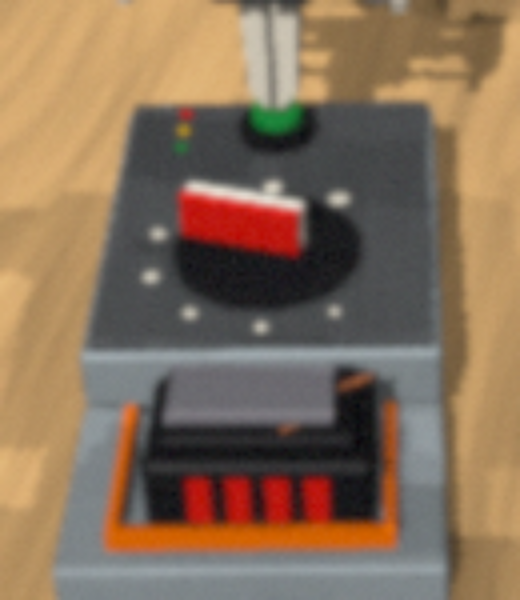

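The closed tip is centred just above the green button, at about (275,105) in the crop. Press down, staying down at the end of the call so I can read the force.

Emit:
arm_command([
  [[0,0,2],[0,0,0],0],
  [[0,0,4],[0,0,0],0],
  [[0,0,6],[0,0,0],0],
  [[0,0,8],[0,0,0],0],
  [[0,0,10],[0,0,0],0],
  [[0,0,11],[0,0,0],0],
  [[0,0,12],[0,0,0],0],
  [[0,0,13],[0,0,0],0],
  [[0,0,13.5],[0,0,0],0],
  [[0,0,13.5],[0,0,0],0],
])

```text
time: 11.75
eef_pos: [0.5876, -0.047, 0.0859]
ee_rot: [0.999, 0.045, 0.001, 0.001]
contact_force: [-8.0, 1.9, 25.5]
width: 0.0008
```

```bash
python3 - <<'E'
from bench import env,cams
import cv2
for i in range(2):
    o=env.observe(); print(o["eef_pos"],o["contact_force"])
    s=cams.snapshot("side"); im=cv2.resize(s["image"][200:350,220:350],None,fx=4,fy=4); cv2.imwrite("pics/side9.png",im[:,:,::-1])
E
```

```text
[ 0.58762448 -0.04695353  0.08593152] [-8.02573448  1.93878336 25.54646303]
[ 0.58763347 -0.04697607  0.08592402] [-7.78993921  1.99470039 26.1792936 ]
```

View pics/side9.png

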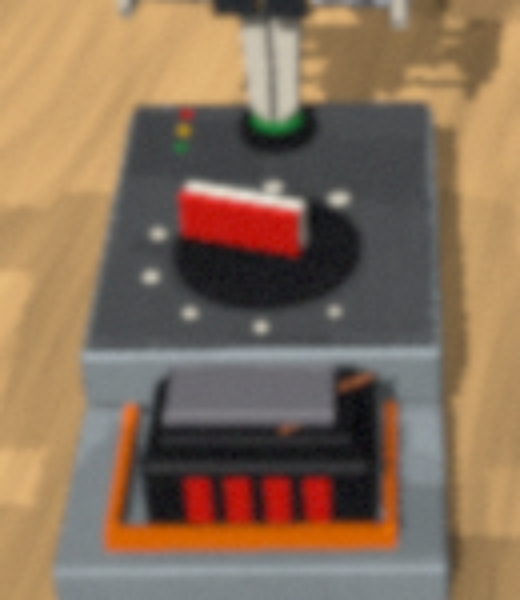

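26 N at z=0.0859 is more than the 5 N spring. I need to know whether that is the button's stop, so I'll read the moments and compare the green area in the two pictures.

```bash
python3 - <<'E'
from bench import env,cams
import cv2,numpy as np
from h import *
o=env.observe(); print(o["torque"],o["contact_force"],o["joint_positions"].round(4),o["ee_rot"])
a=cv2.imread("pics/side7.png");b=cv2.imread("pics/side8.png");c=cv2.imread("pics/side9.png")
cv2.imwrite("pics/cmp.png",np.hstack([cv2.resize(i[60:180,220:340],None,fx=2.2,fy=2.2) for i in (a,b,c)]))
s=cams.snapshot("wrist"); cv2.imwrite("pics/wrist9.png",s["image"][:,:,::-1])
d=pickle.load(open("side0.pkl","rb"))
for z in (.07,.078,.082,.086,.088): print(z,(proj(d,np.r_[B,z])-[220,200])*4)
E
```

```text
[0.18852762 1.42927767 0.04344085] [-7.27237668  1.56245355 25.55393267] [-2.6860e-01  4.4320e-01  1.6122e+00 -4.0000e-04  1.0835e+00 -3.5800e-01] [9.98995654e-01 4.47860702e-02 1.24193380e-03 5.91183492e-04]
0.07 [275.44399343 130.40624857]
0.078 [274.85032561 119.76893016]
0.082 [274.55188978 114.42156787]
0.086 [274.25237831 109.05493225]
0.088 [274.10221738 106.36435435]
```

View pics/cmp.png

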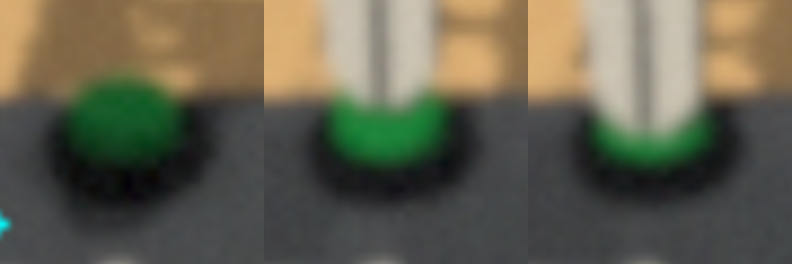

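View pics/wrist9.png

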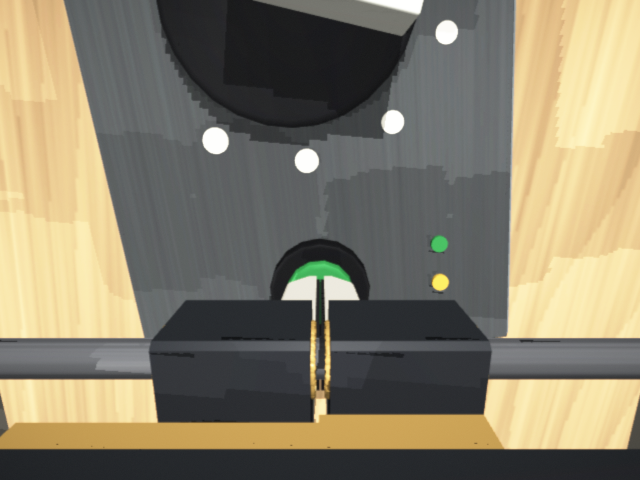

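The green rim appears to have dropped several mm. I'll lift in small steps and read force against height to settle it.

Emit:
arm_command([
  [[0,0,-0.5],[0,0,0],0],
  [[0,0,-1],[0,0,0],0],
  [[0,0,-1.5],[0,0,0],0],
  [[0,0,-2],[0,0,0],0],
  [[0,0,-2.5],[0,0,0],0],
  [[0,0,-3],[0,0,0],0],
  [[0,0,-3.5],[0,0,0],0],
  [[0,0,-4.5],[0,0,0],0],
  [[0,0,-4.5],[0,0,0],0],
  [[0,0,-4.5],[0,0,0],0],
])

```text
time: 12.9
eef_pos: [0.5875, -0.0469, 0.0868]
ee_rot: [0.999, 0.045, 0.0, 0.0]
contact_force: [0.5, -0.6, 4.6]
width: 0.0002
```

```bash
python3 - <<'E'
from bench import env,cams
import numpy as np
for i in range(4):
    o=env.observe(); print(o["eef_pos"].round(4),o["contact_force"].round(2)); cams.snapshot("side")
E
```

```text
[ 0.5875 -0.0469  0.0868] [ 0.51 -0.62  4.62]
[ 0.5875 -0.0469  0.0868] [-0.09 -0.33  4.67]
[ 0.5875 -0.0469  0.0868] [ 0.9  -0.68  3.72]
[ 0.5875 -0.0469  0.0867] [-0.23 -0.24  4.98]
```

Emit:
arm_command([
  [[0,0,-1],[0,0,0],0],
  [[0,0,-2],[0,0,0],0],
  [[0,0,-3],[0,0,0],0],
  [[0,0,-3],[0,0,0],0],
  [[0,0,-3],[0,0,0],0],
  [[0,0,-3],[0,0,0],0],
  [[0,0,-3],[0,0,0],0],
  [[0,0,-3],[0,0,0],0],
  [[0,0,-3],[0,0,0],0],
  [[0,0,-3],[0,0,0],0],
])

```text
time: 14.1
eef_pos: [0.5872, -0.0468, 0.0897]
ee_rot: [0.999, 0.045, 0.0, 0.0]
contact_force: [3.0, -1.4, 2.8]
width: 0.0006
```

```bash
python3 - <<'E'
from bench import env,cams
import numpy as np
for i in range(4):
    o=env.observe(); print(o["eef_pos"].round(4),o["contact_force"].round(2)); cams.snapshot("side")
E
```

```text
[ 0.5872 -0.0468  0.0897] [ 2.98 -1.41  2.81]
[ 0.5872 -0.0468  0.0897] [ 2.88 -0.79  2.34]
[ 0.5872 -0.0468  0.0897] [ 2.83 -0.23  2.7 ]
[ 0.5872 -0.0468  0.0897] [ 2.77 -1.11  2.21]
```

Contact persists at 0.0897 m with about 2.5 N. That matches the button spring over a full 6 mm travel, so it was fully down at 0.0859. Lift clear.

Emit:
arm_command([
  [[0,0,-2],[0,0,0],0],
  [[0,0,-5],[0,0,0],0],
  [[0,0,-15],[0,0,0],0],
  [[0,0,-30],[0,0,0],0],
  [[0,0,-50],[0,0,0],0],
  [[0,20,-70],[0,0,0],0],
  [[0,50,-85],[0,0,0],0],
  [[0,85,-95],[0,0,0],0],
  [[0,115,-100],[0,0,0],0],
  [[0,120,-100],[0,0,0],0],
])

```text
time: 15.3
eef_pos: [0.5979, -0.1696, 0.1908]
ee_rot: [0.999, 0.043, 0.0, 0.001]
contact_force: [0.2, 0.6, -0.2]
width: 0.0003
```

```bash
python3 - <<'E'
from bench import env,cams
import cv2
o=env.observe(); print(o["time"],o["eef_pos"].round(4),o["contact_force"].round(2))
for n in ("side","top"):
    s=cams.snapshot(n); im=s["image"]
    if n=="side": im=cv2.resize(im[200:350,220:350],None,fx=4,fy=4)
    cv2.imwrite(f"pics/{n}10.png",im[:,:,::-1])
E
```

```text
15.3 [ 0.5979 -0.1696  0.1908] [ 0.15  0.58 -0.21]
```

View pics/side10.png

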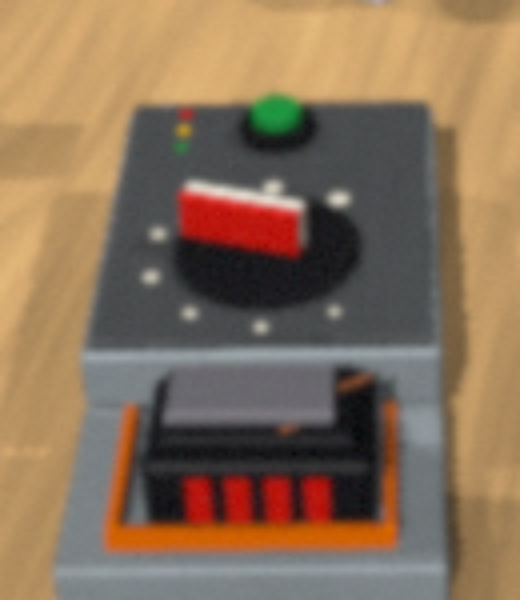

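View pics/top10.png

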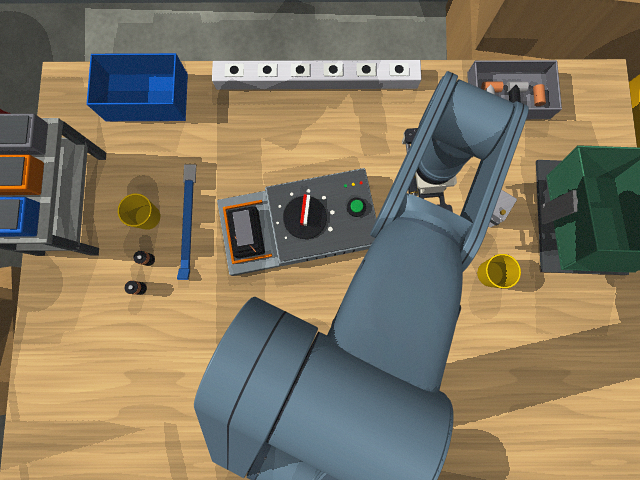

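The pointer is at dot 4, with its tip at about (307,192) in the top view. The green button is up again, and the pack and loose things look unmoved. Handing in.

```bash
python3 -c "
from bench import job; print(job.finish_job())"
```

```text
the job is handed in; nothing more can be done
None
```

I turned the selector three clicks clockwise, from the second dot to the fifth. I used the side of the closed fingertips on the red face only. Then I pressed the green button and let it up. I handed in just after 15.3 s on the robot clock; the hand-in gives no verdict.

**Selector:** the pointer tip sits on the predicted three-click position in the side view, and the top view agrees. No reading after a push showed more than 1 N. I only read the force after each move, so I have no peak value from during the pushes.

**Button:** I judged it fully down from force, not from height. The tool stopped at a reported 85.9 mm under about 26 N, well above the 5 N spring. Lifting slowly gave about 4.5 N at 86.8 mm and 2.5 N at 89.7 mm, which fits a full 6 mm of spring travel. The reported heights are about 4 mm above the 82 mm expected for a button fully down, and I did not find out why. The last picture shows the button up again.

**Rest of the bench:** by eye in the last top and side views, the pack is in its dock and the cups, cells and pry bar are unmoved. The arm partly hides the brick in that view. I did not measure these positions. The arm is clear and touching nothing.

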